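Fit the adjustable wrench and nip up the hold-down nut

TASK

The adjustable wrench is lying over the positioner's hold-down nut with its jaws too wide: with a light thumb roll the knurled worm until the jaws just fit the nut, without jamming them on it, and only then swing the handle clockwise (seen from above) until the nut comes up firm, without forcing it so hard that the jaws spread. Leave the wrench lying on the nut with the jaws still fitting, and do not disturb the loose things around it.

Things in the scene. Friction and masses are not known exactly. Their poses are not given: they have to be found in the camera images.
- base_plate: Grey steel base plate of a small positioner (slides, knobs, two brass pins), screwed to the bench: 200 x 420 x 12 mm, top 12 mm above the bench. Origin: on the bench under the axis of the loose hold-down nut; plate x -100..100, y -120..300 mm, the 110 mm tall positioner stands at y 90..210 mm. z up.
- hold_nut (a joint): Turn of the loose hold-down nut about its upright stud, rad, growing clockwise seen from above (tightening). About 0 at the start; it runs easily (0.08 N m) and comes up firm at 0.70, a hard stop.
- nut_top (a point): Centre of the nut's upper face, on the stud axis, 28 mm above the bench. Steel hex nut 24 mm across flats, 16 mm high, bottom on the plate; its stud (16 mm) stands 12 mm above it.
- wrench: Steel adjustable wrench, 250 mm, 0.47 kg, loose, flat on the plate, mouth round the nut. Origin: middle of the mouth at 24 mm opening, underside. x points out of the mouth, y from the fixed jaw (face at y -12) to the movable jaw, z up. Head 16 mm thick, x -50..14, y -28..27 mm; handle along (-0.966, 0.259, 0), 24 to 29 mm wide, 9 mm thick (z 3..12), ending 206 mm from the origin.
- wrench_jaw: Movable jaw of the wrench, axes as the wrench. Origin: on its gripping face, underside. Its y in the wrench frame is 12 mm when it touches a nut squarely; it starts 2.0 to 3.2 mm wider. The nut may sit up to 3 degrees askew in the open jaws and squares up as they close on it. Moved only by the worm.
- worm: Knurled roller in the window of the wrench's head. Origin: its centre, (-37, 3, 10.5) mm in the wrench frame; radius 8, length 15 mm, axle along the wrench's y, top 2.5 mm proud of the head. Stroking its top towards the mouth (wrench +x) closes the jaw, 3 mm a turn. It drags 0.045 N m (5.6 N at the rim): 8 to 12 N of pressure rolls it, less slips. It holds the jaw up to about 8 N of push at handle_push.
- handle_push (a point): Point on the middle of the handle, 165 mm from the mouth's middle, half way up the handle's thickness (7.5 mm above the wrench's underside); the handle is 25 mm wide here and overhangs the bench beyond the plate's edge.
- ceramic_ring: Bystander: loose unglazed ceramic ring, 30 mm across, 9 mm high, on the bench. Origin: centre of its underside.
- collet: Bystander: loose brass collet, 24 mm across, 28 mm high, standing on the plate. Origin: centre of its underside.
- parts_box: Bystander: loose lidded plastic box, 64 x 48 x 34 mm, on the bench. Origin: centre of its underside.
Not all that is in view belongs to the job. Several things have the shape of the wrench; the one meant has the colours described above.

How it is judged (in metres and radians):
On the way, in this order (a step that is already met when the one before it is completed fails the run):
1. the jaws are rolled down until they fit the nut (less than 1 mm slack), before the nut is turned (y of wrench_jaw in the frame of wrench below 0.013 m and value of joint hold_nut below 0.3 rad), for 0.2 s.
2. the nut is turned clockwise until it is firm (stop at 0.70 rad) (value of joint hold_nut above 0.66 rad), for 0.2 s.
At the end, for the whole second after the job is handed in: The nut is firm (within 0.05 rad of its stop), the wrench lies flat and still on the plate with its mouth on the nut (middle within 6 mm of the nut's axis, tilt under 0.1 rad), and its jaws still fit (no more than 1.5 mm slack) (value of joint hold_nut above 0.65 rad and y of wrench_jaw in the frame of wrench below 0.0135 m and horizontal distance between wrench and nut_top below 0.006 m and angle between wrench's own z axis and vertical below 0.1 rad and linear speed of wrench below 0.02 m/s); the robot touches nothing.
It fails at once if the nut is turned while the jaws have more than 1.5 mm slack (value of joint hold_nut above 0.3 rad and y of wrench_jaw in the frame of wrench above 0.0135 m).
It fails at once if the jaws are jammed on the nut: movable jaw pressing with more than 70 N before the nut is turned (contact force between wrench_jaw and base_plate above 70 N and value of joint hold_nut below 0.1 rad).
It fails at once if the worm is pressed with more than 30 N (contact force between the fingers and worm above 30 N).
It fails at once if a bystander is moved more than 10 mm (distance of any of ceramic_ring, collet, parts_box from where it was at the start of the episode above 0.01 m).
It also fails if it takes over 72 s, if anything falls off the work surface, if the arm or the gripper's body presses on something with over 40 N, if the wrist force passes 120 N, or if a joint passes its speed limit or range.

ROBOT

A 6-joint arm with a two-finger parallel gripper is mounted at the origin on the work surface. World frame = base frame: x ahead of the robot, y to its left, z up, the work surface at z = 0. Lengths are in mm, angles in rad, forces in N, time in s.
With the tool pointing down it reaches from about 300 to 825 mm from the base axis. Payload 5.4 kg.
Tool frame: the origin (TCP) lies midway between the tips of the shut fingers; the grasp point (between the pads) lies 19 mm behind it; z points along the fingers, y is the line along which they close (so a half turn about z gives the same grasp; the last joint's range is limited). The gripper opens to 92 mm and grips with 3 to 60 N. Pads are 20 mm wide; open, the fingers measure 128 mm over their backs; the gripper's body (75 mm by 189 mm) begins 69 mm behind the grasp point.
Start: joints at [0.99, 0.158, 1.597, -0, 1.386, -0.21], TCP at [208.366, 535.901, 214.601] pointing down, gripper open.
Joint ranges: [-2.91, 2.91], [-0.94, 2.29], [0.18, 2.7], [-1.29, 4.43], [0.17, 2.64], [-3, 3]. Speed limits (rad/s): [2.57, 2.57, 3.14, 3.14, 3.14, 3.14].

INTERFACE

Orientations are given as a rotation vector (axis times angle).
In Python, from workcell import * gives the robot as it stands.
- The arm moves only by the tool send_rows, never from a script. Its argument "commands" is a list of rows, each a list of 7 numbers: the closure, from -1 (fully open) to 1 (shut), then the shift along the tool's x, y, z in mm, then the turn, a rotation vector about the tool's x, y, z in rad. A call has 1 to 12 rows; each row shifts and turns the commanded pose from where the row before left it, along the tool's axes as they then stand; what a row does not reach is not made up. A row lasts 1/10 s, in which the tool goes at most 50 mm and 8.59 degrees, less where a joint would pass 70% of its speed; a pose out of reach is approached as far as the arm can. A call is refused whole if a number of a shift passes 50 or a number of a turn 0.15, either way. A call with a gripper value outside its range is refused whole. The fingers move at their own pace and stop on an object; "squeeze" is the grip in N (left out, the last holds). Time passes only in rows, so rows that do not move let the fingers close. It gives the time, the measured TCP pose, the force, the opening and the grip force at its end, in the units of the state.
- sense(): the state, without advancing time (a new reading comes with each control period).
- read_camera(name): name is "scene" or "side" or "wrist"; returns the picture (384x512x3 uint8, blue, green, red); there is no depth.
- camera_info(name): a dict with "intrinsics" (3x3 intrinsics, pixels), "position" and "rotation" of the camera in the world; the wrist camera has in their place "T_tool_cam" (4x4, takes a point from camera to tool coordinates, whose origin is the TCP and whose axes are the flange's). Camera axes: x right, y down, z forward; pixel columns grow to the right and rows downward; lengths in mm; the calibration is good to about 2 mm. A picture is of the moment at which its call begins: read the wrist's pose just before it. camera_info takes no time and is no camera call.
- sign_off(): hands the job in; it is judged then, once.
The state is a dict: "clock": time; "joints": joint angles; "joint_velocities": joint speeds; "tau": joint torques, N m; "tcp_pos": TCP position; "eef_rot": TCP orientation; "wrist_force": force on the tool from outside, world axes, zero at the start; "torque": the same for the moment, N m; "grip_width": finger opening in mm; "gripper_force": force on a finger pad.
Only numpy, scipy, OpenCV 4.12 (cv2) and the standard library are available. Lean on these libraries where they do the work, as an engineer would, in place of code of your own. Each camera call takes 0.05 s, during which the arm holds its last target. There are 200 camera calls.

## Working session

There is one attempt and no reset: what is moved stays moved. The work goes in short steps, Python scripts to look and compute and a tool call to move; the robot and the scene stay as the last step left them, time stands still between calls to the robot, and variables do not carry over. Pictures are saved under pics/ and viewed, at most 10 in all, crops included, and the job is handed in when it is done.

Besides the shell and the picture viewer there is one more tool, called after "Emit:" as name([rows], argument=value, ...), one row to a line, values as JSON. send_rows: Moves the arm, as the interface text tells. Its arguments: {"type":"object","properties":{"commands":{"type":"array"},"squeeze":{"type":"number"}},"required":["commands"]}

```bash
ls; mkdir -p pics; python3 - <<'E'
from workcell import *
import cv2
s=sense();print(s)
a=read_camera("scene");b=read_camera("side")
cv2.imwrite("pics/scene.png",a);cv2.imwrite("pics/side.png",b)
for n in("scene","side","wrist"):print(n,camera_info(n))
E
```

```text
pics
{'clock': 0.0, 'joints': array([ 9.89927472e-01,  1.59050704e-01,  1.59822561e+00,  9.59724326e-06,
        1.38619217e+00, -2.10087776e-01]), 'joint_velocities': array([ 0.00021331,  0.00188644, -0.00115058, -0.00094755, -0.00021697,
       -0.00151558]), 'tau': array([ 3.13272321e-04, -3.85586214e+01, -3.22103405e+01,  7.00090989e-02,
        3.82898154e-02, -1.76136500e-04]), 'tcp_pos': array([208.00766596, 535.38826067, 213.62131129]), 'eef_rot': array([-5.78958718e-01, -3.08703888e+00,  2.71276813e-03]), 'wrist_force': array([ 0.23831654,  0.19512255, -0.14127704]), 'torque': array([ 0.02723467,  0.02654986, -0.00837522]), 'gripper_force': 0.0, 'grip_width': 91.92124944649925}
scene {'intrinsics': array([[439.16648267,   0.        , 252.2671362 ],
       [  0.        , 439.16648267, 190.20264762],
       [  0.        ,   0.        ,   1.        ]]), 'position': array([ 909.3464117 , -528.51985828,  687.66388829]), 'rotation': array([-2.18732113, -0.59095905,  0.28454998])}
side {'intrinsics': array([[489.41349057,   0.        , 253.10944913],
       [  0.        , 489.41349057, 190.4128065 ],
       [  0.        ,   0.        ,   1.        ]]), 'position': array([-127.88240514, -627.67956214,  681.9608489 ]), 'rotation': array([-2.0458756 ,  0.74861592, -0.43868862])}
wrist {'intrinsics': array([[288.85722667,   0.        , 251.39615496],
       [  0.        , 288.85722667, 193.24635845],
       [  0.        ,   0.        ,   1.        ]]), 'T_tool_cam': array([[ 1.38913184e-04, -9.56181165e-01, -2.92775614e-01,
         8.28646267e+01],
       [ 9.99999584e-01, -1.31140692e-04,  9.02764345e-04,
        -3.28521050e-02],
       [-9.01601060e-04, -2.92775618e-01,  9.56180749e-01,
        -1.70682711e+02],
       [ 0.00000000e+00,  0.00000000e+00,  0.00000000e+00,
         1.00000000e+00]])}
```

View pics/scene.png

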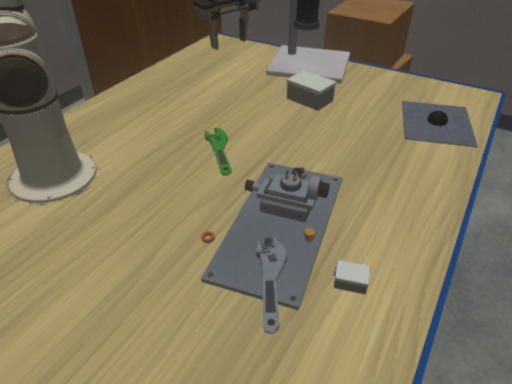

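View pics/side.png

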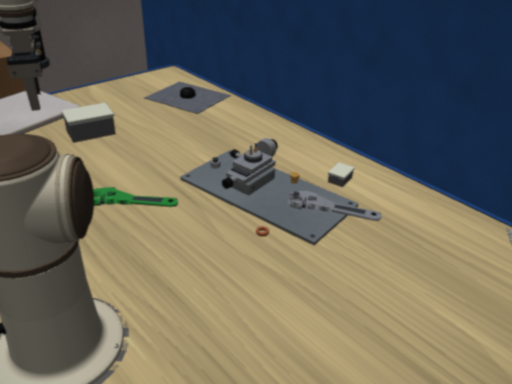

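Wrench-like things are the green wrench at scene (218,150) and the grey steel wrench at scene (270,285), which is side (335,205). The steel one on the plate is the one meant. The ring is at (208,237), the collet at (310,234) and the parts box at (352,275).

```bash
cat > h.py <<'E'
from workcell import *
import cv2, numpy as np
from scipy.spatial.transform import Rotation as R
def cam(n,s=None):
    c=camera_info(n)
    if n=="wrist":
        s=s or sense(); T=np.eye(4);T[:3,:3]=R.from_rotvec(s["eef_rot"]).as_matrix();T[:3,3]=s["tcp_pos"]
        T=T@c["T_tool_cam"]; return c["intrinsics"],T[:3,:3],T[:3,3]
    return c["intrinsics"],R.from_rotvec(c["rotation"]).as_matrix(),np.array(c["position"])
def pt(C,u,v,z):
    K,r,p=C; d=r@np.linalg.solve(K,[u,v,1]); return p+d*(z-p[2])/d[2]
def px(C,P):
    K,r,p=C; q=K@(r.T@(np.array(P,float)-p)); return q[:2]/q[2]
E
python3 - <<'E'
from h import *
C=cam("scene");S=cam("side")
for n,u,v,z in [("nut",268,241,40),("hend",271,326,24),("ring",208,237,5),("collet",310,233,40),("box",353,270,34),("cornBL",210,280,12),("cornBR",294,299,12),("cornTR",342,180,12),("cornTL",271,166,12)]:
    print(n,pt(C,u,v,z).round())
for n,u,v,z in [("nut",297,194,40),("hend",379,215,24),("ring",262,231,5),("collet",294,177,40)]: print("side",n,pt(S,u,v,z).round())
a=read_camera("scene")[215:340,190:390];cv2.imwrite("pics/crop1.png",cv2.resize(a,None,fx=4,fy=4,interpolation=2))
E
```

```text
nut [616.  36.  40.]
hend [ 712. -128.   24.]
ring [481.  12.   5.]
collet [680. 101.  40.]
box [792.  56.  34.]
cornBL [556. -89.  12.]
cornBR [718. -47.  12.]
cornTR [661. 343.  12.]
cornTL [478. 306.  12.]
side nut [605.  33.  40.]
side hend [ 708. -133.   24.]
side ring [474.  11.   5.]
side collet [655.  93.  40.]
```

View pics/crop1.png

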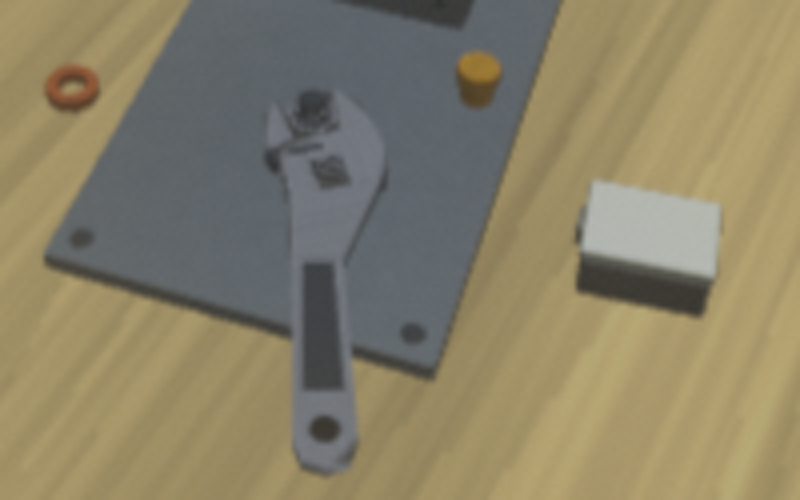

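The crop confirms the grey steel wrench, with its mouth round the nut (stud at scene (269,240)) and the worm at about (272,258). Next I move over it for a wrist view.

Emit:
send_rows([
  [-1, -42, -24, 0, 0, 0, 0],
  [-1, -42, -24, 0, 0, 0, 0],
  [-1, -42, -24, 0, 0, 0, 0],
  [-1, -42, -24, 0, 0, 0, 0],
  [-1, -42, -24, 0, 0, 0, 0],
  [-1, -42, -24, 0, 0, 0, 0],
  [-1, -42, -24, 0, 0, 0, 0],
  [-1, -42, -24, 0, 0, 0, 0],
  [-1, -42, -24, 0, 0, 0, 0],
  [-1, -42, -24, 0, 0, 0, 0],
  [-1, -42, -24, 0, 0, 0, 0],
  [-1, -42, -24, 0, 0, 0, 0],
])

```text
clock: 1.35
tcp_pos: [574.5, 83.1, 214.3]
eef_rot: [-0.579, -3.087, -0.0]
wrist_force: [1.1, 0.4, -1.4]
grip_width: 91.7
gripper_force: 0.0
```

Emit:
send_rows([
  [-1, -42, -24, 0, 0, 0, 0],
  [-1, -42, -24, 0, 0, 0, 0],
  [-1, 0, 0, 15, 0, 0, 0.14],
  [-1, 0, 0, 15, 0, 0, 0.14],
  [-1, 0, 0, 10, 0, 0, 0.14],
  [-1, 0, 0, 0, 0, 0, 0],
  [-1, 0, 0, 0, 0, 0, 0],
])

```text
clock: 2.05
tcp_pos: [634.5, 9.7, 174.6]
eef_rot: [-1.205, -2.901, 0.0]
wrist_force: [0.4, -0.8, -0.5]
grip_width: 92.0
gripper_force: 0.0
```

```bash
python3 - <<'E'
from h import *
s=sense();print(s["clock"],s["tcp_pos"],s["eef_rot"],R.from_rotvec(s["eef_rot"]).as_matrix().round(3).tolist(),s["joints"].round(2))
a=read_camera("wrist");cv2.imwrite("pics/w1.png",a)
np.save("w1.npy",np.r_[s["tcp_pos"],s["eef_rot"]])
E
```

```text
2.05 [634.50404131   9.73460837 174.55551436] [-1.20491565e+00 -2.90081472e+00  2.30951227e-04] [[-0.706, 0.709, -0.001], [0.709, 0.706, 0.0], [0.0, -0.0, -1.0]] [-0.17  0.34  1.46 -0.    1.34 -0.96]
```

View pics/w1.png

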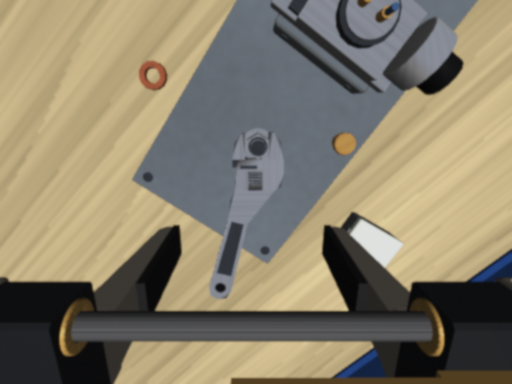

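The wrist view shows the stud at (258,146), the worm at (255,181), the handle end at (219,295), the ring at (152,75), the collet at (344,143) and the box at (372,240).

```bash
python3 - <<'E'
from h import *
a=cv2.imread("pics/w1.png")[115:215,205:325];cv2.imwrite("pics/w1c.png",cv2.resize(a,None,fx=6,fy=6,interpolation=2))
v=np.load("w1.npy");C=cam("wrist",dict(tcp_pos=v[:3],eef_rot=v[3:]))
for n,u,w,z in [("stud",258,146,40),("worm",255,181,30.5),("hole",220,287,24),("ring",152,75,9),("collet",344,143,40),("box",372,240,34),("BL",134,178,12),("BR",268,262,12)]:print(n,pt(C,u,w,z).round(1))
E
```

```text
stud [610.3  44.3  40. ]
worm [636.8  13.6  30.5]
hole [ 706.1 -119.1   24. ]
ring [478.2  14.7   9. ]
collet [672.  110.2  40. ]
box [785.6  61.1  34. ]
BL [536.  -88.4  12. ]
BR [729.4 -54.5  12. ]
```

View pics/w1c.png

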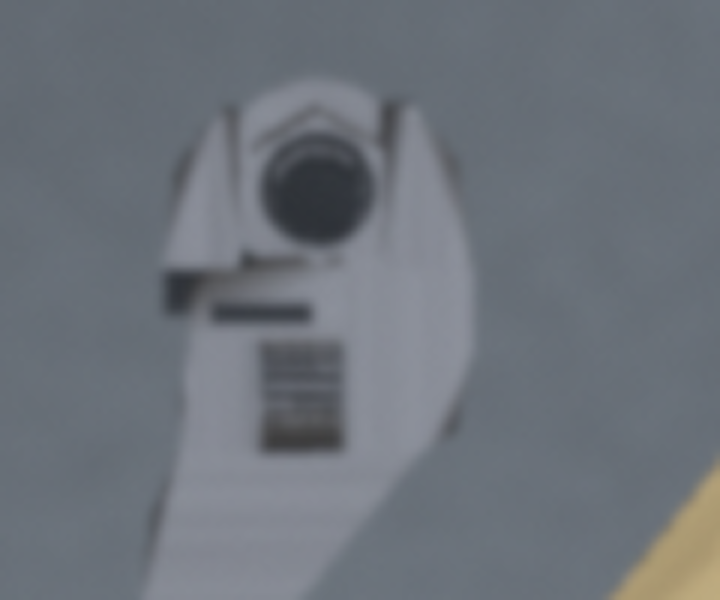

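The worm is at (636.8,13.6), and the wrench yaw is about 135.4°, which agrees with the handle direction. Tool x lies along wrench +x. I shut the fingers and descend just behind the worm's apex.

Emit:
send_rows([
  [1, -3.5, 2, 0, 0, 0, 0],
  [1, -3.5, 2.4, 20, 0, 0, 0],
  [1, 0, 0, 30, 0, 0, 0],
  [1, 0, 0, 30, 0, 0, 0],
  [1, 0, 0, 25, 0, 0, 0],
  [1, 0, 0, 20, 0, 0, 0],
  [1, 0, 0, 10, 0, 0, 0],
  [1, 0, 0, 4, 0, 0, 0],
  [1, 0, 0, 0, 0, 0, 0],
  [1, 0, 0, 0, 0, 0, 0],
  [1, 0, 0, 0, 0, 0, 0],
], squeeze=20)

```text
clock: 3.2
tcp_pos: [643.7, 7.6, 37.0]
eef_rot: [1.209, 2.897, 0.001]
wrist_force: [-0.7, 0.1, 0.4]
grip_width: 5.3
gripper_force: 0.0
```

Emit:
send_rows([
  [1, 0, 0, 1, 0, 0, 0],
  [1, 0, 0, 1, 0, 0, 0],
  [1, 0, 0, 1, 0, 0, 0],
  [1, 0, 0, 0.5, 0, 0, 0],
  [1, 0, 0, 0, 0, 0, 0],
])

```text
clock: 3.7
tcp_pos: [642.6, 7.8, 31.9]
eef_rot: [-1.21, -2.899, 0.0]
wrist_force: [0.2, 0.1, 0.5]
grip_width: 0.2
gripper_force: 0.0
```

Emit:
send_rows([
  [1, 0, 0, 0.5, 0, 0, 0],
  [1, 0, 0, 0.5, 0, 0, 0],
  [1, 0, 0, 0, 0, 0, 0],
])

```text
clock: 4.0
tcp_pos: [642.6, 7.8, 31.0]
eef_rot: [-1.21, -2.899, 0.0]
wrist_force: [-0.2, -0.2, -0.3]
grip_width: 0.3
gripper_force: 0.0
```

Emit:
send_rows([
  [1, 0, 0, 0.5, 0, 0, 0],
  [1, 0, 0, 0, 0, 0, 0],
])

```text
clock: 4.2
tcp_pos: [642.8, 7.8, 30.8]
eef_rot: [1.21, 2.899, 0.0]
wrist_force: [-0.3, 0.6, 1.3]
grip_width: 0.7
gripper_force: 0.5
```

Emit:
send_rows([
  [1, 0, 0, 0.5, 0, 0, 0],
  [1, 0, 0, 0, 0, 0, 0],
])

```text
clock: 4.4
tcp_pos: [642.8, 7.7, 30.6]
eef_rot: [1.21, 2.899, -0.0]
wrist_force: [-1.0, 0.6, 4.6]
grip_width: 0.4
gripper_force: 1.9
```

Emit:
send_rows([
  [1, 0, 0, 0.4, 0, 0, 0],
  [1, 0, 0, 0, 0, 0, 0],
])

```text
clock: 4.6
tcp_pos: [642.9, 7.7, 30.5]
eef_rot: [1.21, 2.899, -0.0]
wrist_force: [-2.3, 0.4, 5.1]
grip_width: 0.2
gripper_force: 3.0
```

Emit:
send_rows([
  [1, 0, 0, 0.5, 0, 0, 0],
  [1, 0, 0, 0, 0, 0, 0],
])

```text
clock: 4.8
tcp_pos: [643.0, 7.7, 30.4]
eef_rot: [1.21, 2.899, -0.0]
wrist_force: [-3.1, -0.5, 8.6]
grip_width: 0.6
gripper_force: 4.1
```

Emit:
send_rows([
  [1, 1, 0, 0.3, 0, 0, 0],
  [1, 1, 0, 0, 0, 0, 0],
  [1, 1, 0, 0, 0, 0, 0],
  [1, 1, 0, 0, 0, 0, 0],
])

```text
clock: 5.2
tcp_pos: [642.4, 8.6, 30.7]
eef_rot: [1.207, 2.893, -0.002]
wrist_force: [1.9, -5.4, 3.4]
grip_width: 0.5
gripper_force: 2.3
```

Emit:
send_rows([
  [1, 1, 0, 0.4, 0, 0, 0],
  [1, 1, 0, 0.4, 0, 0, 0],
  [1, 1, 0, 0, 0, 0, 0],
])

```text
clock: 5.5
tcp_pos: [641.1, 10.0, 30.7]
eef_rot: [1.207, 2.891, -0.002]
wrist_force: [2.0, -7.1, 8.0]
grip_width: 0.8
gripper_force: 3.6
```

Emit:
send_rows([
  [1, 1, 0, 0.2, 0, 0, 0],
  [1, 1, 0, 0.1, 0, 0, 0],
  [1, 1, 0, 0, 0, 0, 0],
  [1, 1, 0, 0, 0, 0, 0],
])

```text
clock: 5.9
tcp_pos: [638.3, 12.7, 30.7]
eef_rot: [1.207, 2.891, -0.003]
wrist_force: [0.9, -6.3, 8.0]
grip_width: 0.1
gripper_force: 4.1
```

Emit:
send_rows([
  [1, 1, 0, 0, 0, 0, 0],
  [1, 1, 0, 0, 0, 0, 0],
  [1, 1, 0, 0, 0, 0, 0],
  [1, 1, 0, 0, 0, 0, 0],
])

```text
clock: 6.3
tcp_pos: [635.5, 15.5, 30.6]
eef_rot: [1.207, 2.891, -0.003]
wrist_force: [1.0, -8.4, 8.4]
grip_width: 0.6
gripper_force: 4.1
```

Emit:
send_rows([
  [1, 1, 0, 0, 0, 0, 0],
  [1, 1, 0, 0, 0, 0, 0],
  [1, 1, 0, 0, 0, 0, 0],
  [1, 1, 0, 0, 0, 0, 0],
  [1, 1, 0, 0, 0, 0, 0],
])

```text
clock: 6.8
tcp_pos: [631.9, 19.1, 30.6]
eef_rot: [1.207, 2.891, -0.003]
wrist_force: [0.3, -7.3, 8.2]
grip_width: 0.5
gripper_force: 4.1
```

Emit:
send_rows([
  [1, 0, 0, -6, 0, 0, 0],
  [1, 0, 0, -30, 0, 0, 0],
  [1, -20, 0, -40, 0, 0, 0],
  [1, -5, 0, -40, 0, 0, 0],
  [1, 0, 0, -20, 0, 0, 0],
  [1, 0, 0, 0, 0, 0, 0],
  [1, 0, 0, 0, 0, 0, 0],
])

```text
clock: 7.5
tcp_pos: [645.6, 4.6, 162.6]
eef_rot: [-1.209, -2.898, 0.0]
wrist_force: [0.2, 0.6, -0.5]
grip_width: 0.7
gripper_force: 0.0
```

```bash
cat > look.py <<'E'
from h import *
import sys
n=sys.argv[1]; s=sense();print(s["clock"],s["tcp_pos"].round(1),R.from_rotvec(s["eef_rot"]).as_matrix()[:,0].round(3))
a=read_camera("wrist");cv2.imwrite(f"pics/{n}.png",a);np.save(n+".npy",np.r_[s["tcp_pos"],s["eef_rot"]])
C=cam("wrist",s);u,v=px(C,[620,32,28]).astype(int);print("crop origin",u-60,v-50)
cv2.imwrite(f"pics/{n}c.png",cv2.resize(a[v-50:v+50,u-60:u+60],None,fx=6,fy=6,interpolation=2))
E
python3 look.py w2
```

```text
7.5 [645.6   4.6 162.6] [-0.703  0.711  0.001]
crop origin 192 100
```

View pics/w2c.png

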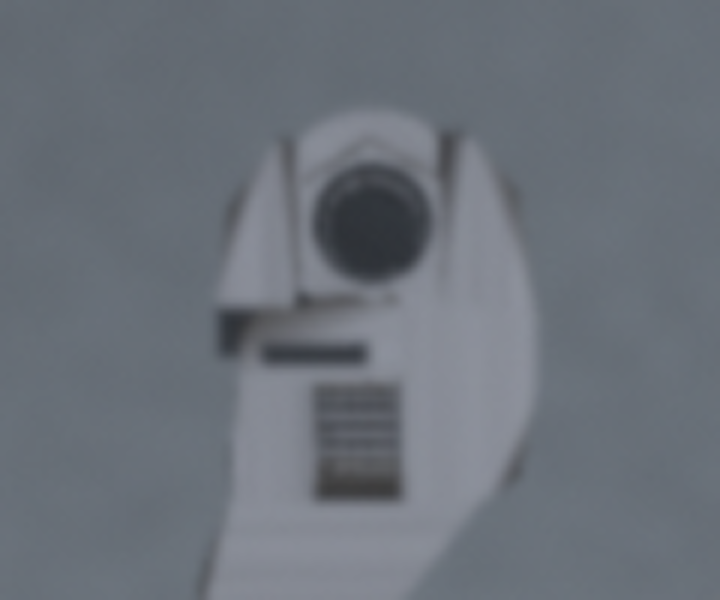

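```bash
python3 - <<'E'
from h import *
v=np.load("w2.npy");C=cam("wrist",dict(tcp_pos=v[:3],eef_rot=v[3:]))
M=R.from_rotvec(v[3:]).as_matrix()
for n,u,w,z in [("worm",192+358/6,100+440/6,30.5),("stud",192+373/6,100+223/6,40)]:
    P=pt(C,u,w,z);print(n,P.round(1),(M.T@(P-v[:3])).round(1))
E
```

```text
worm [636.9  14.1  30.5] [ 12.6   0.6 132.1]
stud [611.   43.8  40. ] [ 52.    3.1 122.7]
```

The jaw has closed slightly and the worm is still at (637,14), so the first stroke rolled it. On to the second stroke.

Emit:
send_rows([
  [1, 4, 0.5, 40, 0, 0, 0],
  [1, 0, 0, 40, 0, 0, 0],
  [1, 0, 0, 30, 0, 0, 0],
  [1, 0, 0, 15, 0, 0, 0],
  [1, 0, 0, 5, 0, 0, 0],
  [1, 0, 0, 1, 0, 0, 0],
  [1, 0, 0, 0.5, 0, 0, 0],
  [1, 0, 0, 0.5, 0, 0, 0],
  [1, 0, 0, 0, 0, 0, 0],
])

```text
clock: 8.45
tcp_pos: [644.5, 7.3, 32.7]
eef_rot: [1.209, 2.898, 0.001]
wrist_force: [-0.1, -0.5, -0.8]
grip_width: 0.4
gripper_force: 0.0
```

Emit:
send_rows([
  [1, 0.5, 0, 0.5, 0, 0, 0],
  [1, 0.5, 0, 0.5, 0, 0, 0],
  [1, 0, 0, 0, 0, 0, 0],
])

```text
clock: 8.75
tcp_pos: [643.1, 8.2, 30.9]
eef_rot: [1.21, 2.899, 0.0]
wrist_force: [0.3, 0.3, 0.9]
grip_width: 0.5
gripper_force: 0.1
```

Emit:
send_rows([
  [1, 0.5, 0, 0.5, 0, 0, 0],
  [1, 0.5, 0, 0.5, 0, 0, 0],
  [1, 1, 0, 0.5, 0, 0, 0],
  [1, 1, 0, 0.5, 0, 0, 0],
  [1, 1, 0, 0.3, 0, 0, 0],
  [1, 1, 0, 0, 0, 0, 0],
])

```text
clock: 9.35
tcp_pos: [642.3, 9.4, 30.8]
eef_rot: [1.207, 2.893, -0.002]
wrist_force: [1.1, -6.7, 7.0]
grip_width: 0.6
gripper_force: 3.0
```

Emit:
send_rows([
  [1, 1, 0, 0.2, 0, 0, 0],
  [1, 1, 0, 0, 0, 0, 0],
  [1, 1, 0, 0, 0, 0, 0],
  [1, 1, 0, 0, 0, 0, 0],
])

```text
clock: 9.75
tcp_pos: [639.5, 12.1, 30.7]
eef_rot: [1.207, 2.893, -0.002]
wrist_force: [1.9, -6.8, 7.0]
grip_width: 0.6
gripper_force: 3.4
```

Emit:
send_rows([
  [1, 1, 0, 0, 0, 0, 0],
  [1, 1, 0, 0, 0, 0, 0],
  [1, 1, 0, 0, 0, 0, 0],
  [1, 1, 0, 0, 0, 0, 0],
])

```text
clock: 10.15
tcp_pos: [636.6, 15.0, 30.7]
eef_rot: [1.207, 2.893, -0.002]
wrist_force: [1.5, -7.2, 6.9]
grip_width: 0.6
gripper_force: 3.4
```

Emit:
send_rows([
  [1, 1, 0, 0, 0, 0, 0],
  [1, 1, 0, 0, 0, 0, 0],
  [1, 1, 0, 0, 0, 0, 0],
  [1, 1, 0, 0, 0, 0, 0],
])

```text
clock: 10.55
tcp_pos: [633.8, 17.8, 30.7]
eef_rot: [1.207, 2.893, -0.002]
wrist_force: [1.8, -7.0, 6.9]
grip_width: 0.5
gripper_force: 3.3
```

Emit:
send_rows([
  [1, 1, 0, 0, 0, 0, 0],
  [1, 1, 0, 0, 0, 0, 0],
  [1, 1, 0, 0, 0, 0, 0],
])

```text
clock: 10.85
tcp_pos: [631.7, 19.9, 30.6]
eef_rot: [1.207, 2.893, -0.002]
wrist_force: [1.9, -7.1, 6.8]
grip_width: 0.3
gripper_force: 3.3
```

Emit:
send_rows([
  [1, 0, 0, -6, 0, 0, 0],
  [1, 0, 0, -30, 0, 0, 0],
  [1, -20, 0, -40, 0, 0, 0],
  [1, -5, 0, -40, 0, 0, 0],
  [1, 0, 0, -20, 0, 0, 0],
  [1, 0, 0, 0, 0, 0, 0],
  [1, 0, 0, 0, 0, 0, 0],
])

```text
clock: 11.55
tcp_pos: [645.8, 5.1, 163.1]
eef_rot: [-1.209, -2.898, 0.0]
wrist_force: [0.3, -0.4, -0.6]
grip_width: 0.1
gripper_force: 0.0
```

```bash
python3 look.py w3
```

```text
11.55 [645.8   5.1 163.1] [-0.703  0.711  0.002]
crop origin 191 100
```

View pics/w3c.png

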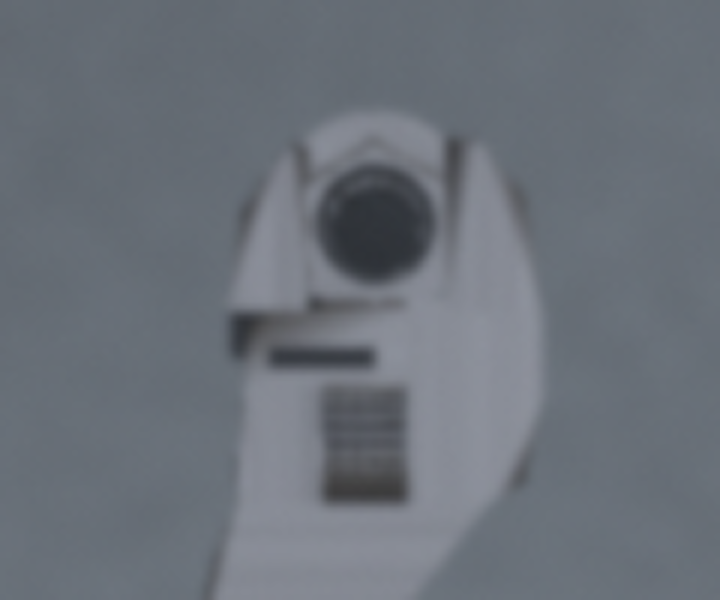

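The second stroke closed the jaw by about another 1 mm, but it is still not snug. Third stroke now, watching the drag for a rise.

Emit:
send_rows([
  [1, 4, 0.5, 40, 0, 0, 0],
  [1, 0, 0, 40, 0, 0, 0],
  [1, 0, 0, 30, 0, 0, 0],
  [1, 0, 0, 15, 0, 0, 0],
  [1, 0, 0, 5, 0, 0, 0],
  [1, 0, 0, 1, 0, 0, 0],
  [1, 0.5, 0, 0.5, 0, 0, 0],
  [1, 0.5, 0, 0.5, 0, 0, 0],
  [1, 0, 0, 0.5, 0, 0, 0],
  [1, 0, 0, 0.5, 0, 0, 0],
  [1, 0, 0, 0, 0, 0, 0],
])

```text
clock: 12.7
tcp_pos: [643.6, 8.5, 31.6]
eef_rot: [1.21, 2.899, 0.0]
wrist_force: [0.0, 0.8, 0.7]
grip_width: 0.3
gripper_force: 0.0
```

Emit:
send_rows([
  [1, 0.5, 0, 0.5, 0, 0, 0],
  [1, 0.5, 0, 0.5, 0, 0, 0],
  [1, 1, 0, 0.5, 0, 0, 0],
  [1, 1, 0, 0.5, 0, 0, 0],
  [1, 1, 0, 0.3, 0, 0, 0],
  [1, 1, 0, 0, 0, 0, 0],
])

```text
clock: 13.3
tcp_pos: [642.2, 10.6, 30.8]
eef_rot: [1.208, 2.894, -0.0]
wrist_force: [3.6, -4.2, 4.0]
grip_width: 0.7
gripper_force: 2.3
```

Emit:
send_rows([
  [1, 1, 0, 0.2, 0, 0, 0],
  [1, 1, 0, 0, 0, 0, 0],
  [1, 1, 0, 0, 0, 0, 0],
])

```text
clock: 13.6
tcp_pos: [640.4, 12.9, 30.8]
eef_rot: [1.208, 2.893, 0.0]
wrist_force: [4.4, -4.2, 4.8]
grip_width: 0.3
gripper_force: 2.4
```

Emit:
send_rows([
  [1, 1, 0, 0, 0, 0, 0],
  [1, 1, 0, 0, 0, 0, 0],
])

```text
clock: 13.8
tcp_pos: [639.0, 14.4, 30.8]
eef_rot: [1.208, 2.893, 0.001]
wrist_force: [3.4, -4.2, 5.2]
grip_width: 0.5
gripper_force: 2.3
```

Emit:
send_rows([
  [1, 1, 0, 0.3, 0, 0, 0],
  [1, 1, 0, 0.2, 0, 0, 0],
])

```text
clock: 14.0
tcp_pos: [638.1, 15.4, 30.7]
eef_rot: [1.207, 2.892, 0.0]
wrist_force: [4.4, -5.3, 5.9]
grip_width: 0.8
gripper_force: 3.2
```

Emit:
send_rows([
  [1, 1, 0, 0, 0, 0, 0],
  [1, 1, 0, 0, 0, 0, 0],
])

```text
clock: 14.2
tcp_pos: [636.6, 16.8, 30.7]
eef_rot: [1.207, 2.892, 0.0]
wrist_force: [2.5, -5.0, 5.3]
grip_width: 0.2
gripper_force: 2.9
```

Emit:
send_rows([
  [1, 1, 0, 0, 0, 0, 0],
  [1, 1, 0, 0, 0, 0, 0],
])

```text
clock: 14.4
tcp_pos: [635.2, 18.2, 30.7]
eef_rot: [1.207, 2.892, -0.0]
wrist_force: [3.5, -5.4, 6.7]
grip_width: 0.1
gripper_force: 2.9
```

Emit:
send_rows([
  [1, 1, 0, 0, 0, 0, 0],
  [1, 1, 0, 0, 0, 0, 0],
])

```text
clock: 14.6
tcp_pos: [633.8, 19.6, 30.7]
eef_rot: [1.207, 2.892, -0.0]
wrist_force: [2.7, -5.5, 5.4]
grip_width: 0.5
gripper_force: 3.0
```

Emit:
send_rows([
  [1, 1, 0, 0, 0, 0, 0],
  [1, 1, 0, 0, 0, 0, 0],
  [1, 1, 0, 0, 0, 0, 0],
])

```text
clock: 14.9
tcp_pos: [631.6, 21.6, 30.6]
eef_rot: [1.207, 2.892, -0.0]
wrist_force: [2.9, -6.4, 5.5]
grip_width: 0.3
gripper_force: 3.0
```

Emit:
send_rows([
  [1, 0, 0, -6, 0, 0, 0],
  [1, 0, 0, -30, 0, 0, 0],
  [1, -20, 0, -40, 0, 0, 0],
  [1, -5, 0, -40, 0, 0, 0],
  [1, 0, 0, -20, 0, 0, 0],
  [1, 0, 0, 0, 0, 0, 0],
  [1, 0, 0, 0, 0, 0, 0],
])

```text
clock: 15.6
tcp_pos: [645.3, 6.2, 163.0]
eef_rot: [-1.209, -2.897, 0.0]
wrist_force: [0.4, -0.3, -0.9]
grip_width: 0.4
gripper_force: 0.0
```

```bash
python3 look.py w4; cat > cmp.py <<'E'
from h import *
# subpixel shift of jaw and head patches between saved 6x-equivalent crops (crop coords of w2c/w3c)
def tm(a,b,x0,x1,y0,y1,m=30):
    t=a[y0:y1,x0:x1]; s=b[y0-m:y1+m,x0-m:x1+m]
    r=cv2.matchTemplate(s,t,cv2.TM_CCOEFF_NORMED);_,v,_,l=cv2.minMaxLoc(r); return np.array(l)-m,round(v,3)
I={n:cv2.imread(f"pics/{n}c.png") for n in("w2","w3","w4")}
for p,q in(("w2","w3"),("w3","w4"),("w2","w4")):
    a,b=I[p],I[q]
    print(p,q,"jaw",tm(a,b,225,280,170,335),"slot",tm(a,b,255,385,335,370),"fixed",tm(a,b,455,550,140,350),"stud",tm(a,b,305,440,155,290))
E
python3 cmp.py
```

```text
15.6 [645.3   6.2 163. ] [-0.703  0.711  0.002]
crop origin 191 101
w2 w3 jaw (array([12,  4]), 0.995) slot (array([7, 3]), 0.995) fixed (array([7, 4]), 0.998) stud (array([3, 1]), 0.991)
w3 w4 jaw (array([-2,  0]), 0.998) slot (array([-5, -1]), 0.99) fixed (array([-6, -3]), 0.998) stud (array([-2,  1]), 0.994)
w2 w4 jaw (array([11,  3]), 0.993) slot (array([3, 2]), 0.993) fixed (array([1, 1]), 0.998) stud (array([1, 2]), 0.993)
```

View pics/w4c.png

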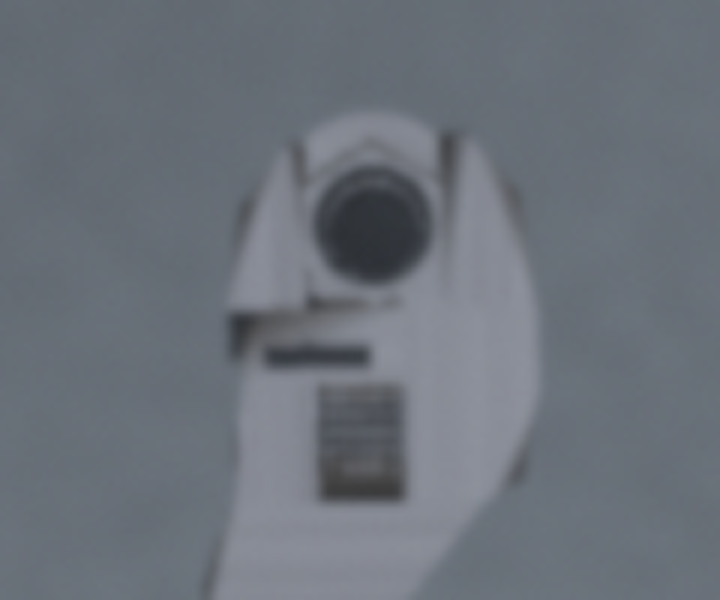

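Jaw displacement relative to the fixed jaw is about 0.9 mm, then 0.65 mm, so roughly 2.4 mm in total. Fourth stroke, light, until the drag rises.

Emit:
send_rows([
  [1, 4, 0.5, 40, 0, 0, 0],
  [1, 0, 0, 40, 0, 0, 0],
  [1, 0, 0, 30, 0, 0, 0],
  [1, 0, 0, 15, 0, 0, 0],
  [1, 0, 0, 5, 0, 0, 0],
  [1, 0, 0, 1, 0, 0, 0],
  [1, 0.5, 0, 0.5, 0, 0, 0],
  [1, 0.5, 0, 0.5, 0, 0, 0],
  [1, 0, 0, 0.5, 0, 0, 0],
  [1, 0, 0, 0.5, 0, 0, 0],
  [1, 0, 0, 0, 0, 0, 0],
])

```text
clock: 16.75
tcp_pos: [643.2, 9.5, 31.6]
eef_rot: [1.21, 2.899, 0.0]
wrist_force: [0.1, 0.4, 0.4]
grip_width: 0.3
gripper_force: 0.0
```

Emit:
send_rows([
  [1, 0.5, 0, 0.5, 0, 0, 0],
  [1, 0.5, 0, 0.5, 0, 0, 0],
  [1, 1, 0, 0.5, 0, 0, 0],
  [1, 1, 0, 0.5, 0, 0, 0],
  [1, 1, 0, 0.4, 0, 0, 0],
  [1, 1, 0, 0.2, 0, 0, 0],
])

```text
clock: 17.35
tcp_pos: [641.9, 11.1, 30.7]
eef_rot: [1.208, 2.893, -0.002]
wrist_force: [2.6, -6.7, 6.7]
grip_width: 0.7
gripper_force: 3.2
```

Emit:
send_rows([
  [1, 1, 0, 0.2, 0, 0, 0],
  [1, 1, 0, 0, 0, 0, 0],
])

```text
clock: 17.55
tcp_pos: [640.6, 12.4, 30.7]
eef_rot: [1.208, 2.893, -0.002]
wrist_force: [1.6, -6.8, 6.8]
grip_width: 0.2
gripper_force: 3.3
```

Emit:
send_rows([
  [1, 1, 0, 0, 0, 0, 0],
])

```text
clock: 17.65
tcp_pos: [639.9, 13.1, 30.7]
eef_rot: [1.208, 2.893, -0.002]
wrist_force: [2.5, -6.1, 6.4]
grip_width: 0.2
gripper_force: 3.3
```

Emit:
send_rows([
  [1, 1, 0, 0, 0, 0, 0],
  [1, 1, 0, 0, 0, 0, 0],
])

```text
clock: 17.85
tcp_pos: [638.4, 14.4, 30.7]
eef_rot: [1.208, 2.893, -0.002]
wrist_force: [1.7, -7.0, 6.4]
grip_width: 0.6
gripper_force: 3.3
```

Emit:
send_rows([
  [1, 1, 0, 0, 0, 0, 0],
  [1, 1, 0, 0, 0, 0, 0],
])

```text
clock: 18.05
tcp_pos: [637.1, 15.8, 30.7]
eef_rot: [1.207, 2.893, -0.002]
wrist_force: [2.5, -6.4, 6.9]
grip_width: 0.6
gripper_force: 3.0
```

Emit:
send_rows([
  [1, 1, 0, 0, 0, 0, 0],
  [1, 1, 0, 0, 0, 0, 0],
])

```text
clock: 18.25
tcp_pos: [636.1, 17.7, 30.7]
eef_rot: [1.208, 2.892, -0.0]
wrist_force: [3.7, -4.9, 5.4]
grip_width: 0.2
gripper_force: 2.7
```

Emit:
send_rows([
  [1, 1, 0, 0, 0, 0, 0],
  [1, 1, 0, 0, 0, 0, 0],
])

```text
clock: 18.45
tcp_pos: [634.7, 19.4, 30.7]
eef_rot: [1.208, 2.892, 0.0]
wrist_force: [3.3, -3.7, 4.9]
grip_width: 0.2
gripper_force: 2.5
```

Emit:
send_rows([
  [1, 1, 0, 0, 0, 0, 0],
  [1, 1, 0, 0, 0, 0, 0],
])

```text
clock: 18.65
tcp_pos: [633.4, 21.0, 30.7]
eef_rot: [1.207, 2.892, 0.001]
wrist_force: [3.5, -4.2, 5.7]
grip_width: 0.4
gripper_force: 2.5
```

Emit:
send_rows([
  [1, 0, 0, -6, 0, 0, 0],
  [1, 0, 0, -30, 0, 0, 0],
  [1, -20, 0, -40, 0, 0, 0],
  [1, -3, 0, -40, 0, 0, 0],
  [1, 0, 0, -20, 0, 0, 0],
  [1, 0, 0, 0, 0, 0, 0],
  [1, 0, 0, 0, 0, 0, 0],
])

```text
clock: 19.35
tcp_pos: [645.7, 6.5, 163.2]
eef_rot: [-1.209, -2.897, 0.0]
wrist_force: [-0.2, -0.1, 0.0]
grip_width: 0.4
gripper_force: 0.0
```

```bash
python3 look.py w5; sed -i 's/"w4")}/"w4","w5")}/; s/(("w2","w3"),/(("w4","w5"),("w3","w5"),/' cmp.py; python3 cmp.py
```

```text
19.35 [645.7   6.5 163.2] [-0.703  0.711  0.002]
crop origin 190 101
w4 w5 jaw (array([ 4, -2]), 0.998) slot (array([ 3, -1]), 0.994) fixed (array([ 2, -2]), 0.998) stud (array([3, 0]), 0.994)
w3 w5 jaw (array([ 2, -2]), 0.997) slot (array([-2, -3]), 0.989) fixed (array([-4, -5]), 0.996) stud (array([1, 1]), 0.994)
w3 w4 jaw (array([-2,  0]), 0.998) slot (array([-5, -1]), 0.99) fixed (array([-6, -3]), 0.998) stud (array([-2,  1]), 0.994)
w2 w4 jaw (array([11,  3]), 0.993) slot (array([3, 2]), 0.993) fixed (array([1, 1]), 0.998) stud (array([1, 2]), 0.993)
```

The last stroke rolled about 0.35 mm and then slipped, so the jaw has probably touched. I'll confirm with one slightly firmer short stroke.

Emit:
send_rows([
  [1, 6, 0.5, 40, 0, 0, 0],
  [1, 0, 0, 40, 0, 0, 0],
  [1, 0, 0, 30, 0, 0, 0],
  [1, 0, 0, 15, 0, 0, 0],
  [1, 0, 0, 5, 0, 0, 0],
  [1, 0, 0, 1, 0, 0, 0],
  [1, 0, 0, 0.5, 0, 0, 0],
  [1, 0, 0, 0.5, 0, 0, 0],
  [1, 0, 0, 0.5, 0, 0, 0],
  [1, 0, 0, 0.5, 0, 0, 0],
  [1, 0, 0, 0, 0, 0, 0],
])

```text
clock: 20.5
tcp_pos: [642.9, 10.6, 31.8]
eef_rot: [1.21, 2.899, 0.0]
wrist_force: [-0.7, -0.8, -0.1]
grip_width: 0.3
gripper_force: 0.0
```

Emit:
send_rows([
  [1, 0.5, 0, 0.5, 0, 0, 0],
  [1, 0.5, 0, 0.5, 0, 0, 0],
  [1, 0.5, 0, 0.5, 0, 0, 0],
  [1, 0.5, 0, 0.5, 0, 0, 0],
  [1, 0.5, 0, 0.5, 0, 0, 0],
  [1, 0.5, 0, 0, 0, 0, 0],
])

```text
clock: 21.1
tcp_pos: [642.3, 11.3, 30.7]
eef_rot: [1.208, 2.895, -0.002]
wrist_force: [1.3, -4.8, 5.9]
grip_width: 0.7
gripper_force: 2.9
```

Emit:
send_rows([
  [1, 1, 0, 0.3, 0, 0, 0],
  [1, 1, 0, 0.2, 0, 0, 0],
])

```text
clock: 21.3
tcp_pos: [642.0, 11.9, 30.8]
eef_rot: [1.207, 2.893, -0.002]
wrist_force: [2.6, -6.3, 5.4]
grip_width: 0.3
gripper_force: 3.0
```

Emit:
send_rows([
  [1, 1, 0, 0.2, 0, 0, 0],
  [1, 1, 0, 0, 0, 0, 0],
])

```text
clock: 21.5
tcp_pos: [640.9, 13.3, 30.8]
eef_rot: [1.207, 2.892, -0.001]
wrist_force: [3.3, -6.6, 5.7]
grip_width: 0.3
gripper_force: 2.8
```

Emit:
send_rows([
  [1, 1, 0, 0.2, 0, 0, 0],
  [1, 1, 0, 0, 0, 0, 0],
])

```text
clock: 21.7
tcp_pos: [639.7, 14.7, 30.7]
eef_rot: [1.207, 2.891, -0.001]
wrist_force: [3.0, -6.5, 6.3]
grip_width: 0.1
gripper_force: 2.9
```

Emit:
send_rows([
  [1, 1, 0, 0, 0, 0, 0],
  [1, 1, 0, 0, 0, 0, 0],
])

```text
clock: 21.9
tcp_pos: [638.5, 16.4, 30.7]
eef_rot: [1.207, 2.891, -0.0]
wrist_force: [3.4, -4.8, 6.2]
grip_width: 0.4
gripper_force: 2.8
```

Emit:
send_rows([
  [1, 1, 0, 0, 0, 0, 0],
  [1, 1, 0, 0, 0, 0, 0],
])

```text
clock: 22.1
tcp_pos: [637.2, 18.0, 30.7]
eef_rot: [1.207, 2.891, 0.0]
wrist_force: [4.2, -5.4, 5.7]
grip_width: 0.2
gripper_force: 2.7
```

Emit:
send_rows([
  [1, 0, 0, -6, 0, 0, 0],
  [1, 0, 0, -30, 0, 0, 0],
  [1, -14, 0, -40, 0, 0, 0],
  [1, -3, 0, -40, 0, 0, 0],
  [1, 0, 0, -20, 0, 0, 0],
  [1, 0, 0, 0, 0, 0, 0],
  [1, 0, 0, 0, 0, 0, 0],
])

```text
clock: 22.8
tcp_pos: [644.7, 8.2, 162.9]
eef_rot: [-1.209, -2.898, 0.0]
wrist_force: [0.5, 0.1, -0.4]
grip_width: 0.4
gripper_force: 0.0
```

```bash
python3 look.py w6; sed -i 's/"w5")}/"w5","w6")}/; s/(("w4","w5"),/(("w5","w6"),("w4","w6"),("w2","w6"),("w4","w5"),/' cmp.py; python3 cmp.py|head -3
```

```text
22.8 [644.7   8.2 162.9] [-0.703  0.711  0.002]
crop origin 190 102
w5 w6 jaw (array([-2,  4]), 0.998) slot (array([-2,  5]), 0.994) fixed (array([-3,  4]), 0.998) stud (array([-3,  5]), 0.996)
w4 w6 jaw (array([1, 3]), 0.997) slot (array([0, 3]), 0.992) fixed (array([-2,  1]), 0.997) stud (array([0, 5]), 0.995)
w2 w6 jaw (array([12,  6]), 0.993) slot (array([2, 5]), 0.994) fixed (array([0, 3]), 0.997) stud (array([1, 7]), 0.991)
```

View pics/w6c.png

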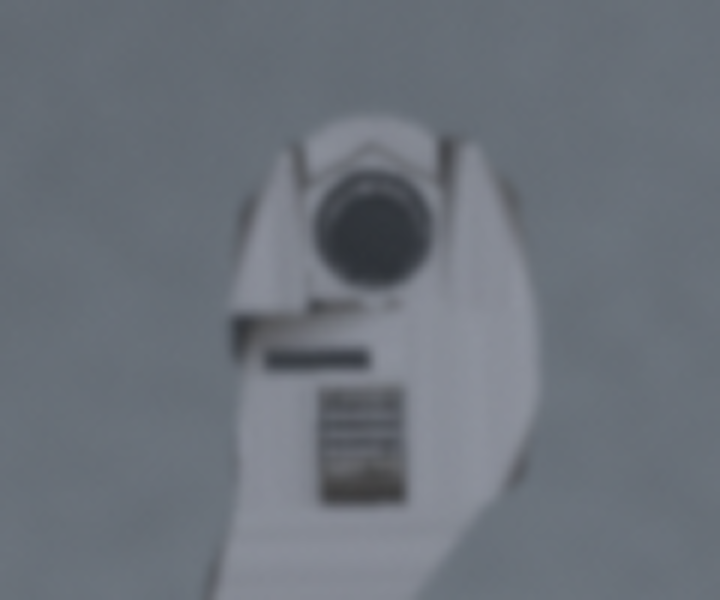

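Slack looks very small, but the pressure was only 5–6 N, so the slip could have been just from pressing too lightly. One more stroke at about 9 N, stopping if the drag passes 8 N.

Emit:
send_rows([
  [1, 7, 0.5, 40, 0, 0, 0],
  [1, 0, 0, 40, 0, 0, 0],
  [1, 0, 0, 30, 0, 0, 0],
  [1, 0, 0, 15, 0, 0, 0],
  [1, 0, 0, 5, 0, 0, 0],
  [1, 0, 0, 1, 0, 0, 0],
  [1, 0, 0, 0.5, 0, 0, 0],
  [1, 0, 0, 0.5, 0, 0, 0],
  [1, 0, 0, 0.5, 0, 0, 0],
  [1, 0, 0, 0.5, 0, 0, 0],
  [1, 0, 0, 0.5, 0, 0, 0],
  [1, 0, 0, 0.5, 0, 0, 0],
])

```text
clock: 24.05
tcp_pos: [641.3, 13.0, 30.7]
eef_rot: [1.21, 2.899, 0.0]
wrist_force: [-1.6, -0.2, 5.8]
grip_width: 0.4
gripper_force: 2.6
```

Emit:
send_rows([
  [1, 0.5, 0, 0.5, 0, 0, 0],
  [1, 0.5, 0, 0.5, 0, 0, 0],
  [1, 0.5, 0, 0.5, 0, 0, 0],
  [1, 0.5, 0, 0.3, 0, 0, 0],
  [1, 0.5, 0, 0.2, 0, 0, 0],
])

```text
clock: 24.55
tcp_pos: [641.3, 13.2, 30.6]
eef_rot: [1.208, 2.895, -0.002]
wrist_force: [-1.3, -4.0, 8.9]
grip_width: 0.3
gripper_force: 4.8
```

Emit:
send_rows([
  [1, 1, 0, 0.4, 0, 0, 0],
  [1, 0.5, 0, 0.4, 0, 0, 0],
  [1, 0.5, 0, 0.2, 0, 0, 0],
])

```text
clock: 24.85
tcp_pos: [641.2, 13.3, 30.6]
eef_rot: [1.206, 2.891, -0.003]
wrist_force: [0.0, -7.9, 10.2]
grip_width: 0.7
gripper_force: 5.5
```

Emit:
send_rows([
  [1, 0.5, 0, 0, 0, 0, 0],
  [1, 0.5, 0, 0, 0, 0, 0],
])

```text
clock: 25.05
tcp_pos: [640.9, 13.6, 30.7]
eef_rot: [1.206, 2.89, -0.003]
wrist_force: [1.2, -8.3, 10.2]
grip_width: 0.6
gripper_force: 4.7
```

Emit:
send_rows([
  [1, 0.5, 0, 0, 0, 0, 0],
  [1, 0.5, 0, 0, 0, 0, 0],
])

```text
clock: 25.25
tcp_pos: [640.2, 14.3, 30.6]
eef_rot: [1.206, 2.89, -0.003]
wrist_force: [1.7, -9.2, 10.0]
grip_width: 0.5
gripper_force: 4.6
```

Drag rose to about 7.7 N, above the 6 N of free rolling, with the tool at 10 N. The jaw is therefore snug, and I stop rolling. I lift, rotate the tool and go to the pushing side of the handle.

Emit:
send_rows([
  [1, 0, 0, -6, 0, 0, 0],
  [1, 0, 0, -30, 0, 0, 0],
  [1, -20, 0, -40, 0, 0, 0],
  [1, -40, 0.5, -20, 0, 0, 0.12],
  [1, 0, 0, 0, 0, 0, 0.13],
  [1, 0, 0, 0, 0, 0, 0.13],
  [1, 0, 0, 0, 0, 0, 0.13],
  [1, 0, 0, 0, 0, 0, 0.1],
  [1, 0, 0, 0, 0, 0, 0],
  [1, 0, 0, 0, 0, 0, 0],
])

```text
clock: 26.25
tcp_pos: [678.6, -24.3, 122.7]
eef_rot: [-2.021, -2.404, 0.0]
wrist_force: [-0.1, 0.2, 0.8]
grip_width: 0.1
gripper_force: 0.0
```

```bash
python3 look.py w7 ; python3 - <<'E'
from h import *
v=np.load("w7.npy");C=cam("wrist",dict(tcp_pos=v[:3],eef_rot=v[3:]));M=R.from_rotvec(v[3:]).as_matrix();print(M.round(3))
print((M.T@(np.array([731,-76,60])-v[:3])).round(1), px(C,[694,-98,24]))
E
```

```text
26.25 [678.6 -24.3 122.7] [-0.172  0.985  0.   ]
crop origin 137 75
[[-0.172  0.985 -0.001]
 [ 0.985  0.172  0.   ]
 [ 0.    -0.001 -1.   ]]
[-60.   42.7  62.7] [253.47474565 262.36227203]
```

View pics/w7.png

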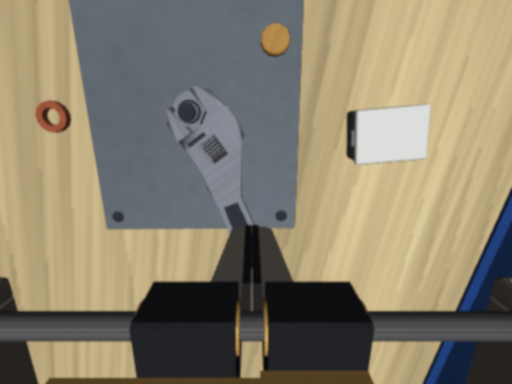

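The view shows the jaws snug on the nut, the stud at (189,111), the worm at (214,149) and the handle running under the gripper. The bystanders are undisturbed. I go down beside the handle.

Emit:
send_rows([
  [1, -20, 15, 0, 0, 0, 0],
  [1, -20, 14, 0, 0, 0, 0],
  [1, -20, 14, 20, 0, 0, 0],
  [1, 0, 0, 40, 0, 0, 0],
  [1, 0, 0, 30, 0, 0, 0],
  [1, 0, 0, 14, 0, 0, 0],
  [1, 0, 0, 2.5, 0, 0, 0],
  [1, 0, 0, 0, 0, 0, 0],
  [1, 0, 0, 0, 0, 0, 0],
])

```text
clock: 27.2
tcp_pos: [733.2, -76.7, 19.3]
eef_rot: [2.022, 2.4, 0.003]
wrist_force: [0.8, 0.1, 0.3]
grip_width: 0.5
gripper_force: 0.0
```

Emit:
send_rows([
  [1, -1, -2.8, 1, 0, 0, 0],
  [1, -1, -2.8, 0, 0, 0, 0],
  [1, -1, -2.8, 0, 0, 0, 0],
  [1, -1, -2.8, 0, 0, 0, 0],
])

```text
clock: 27.6
tcp_pos: [720.9, -82.5, 15.9]
eef_rot: [2.025, 2.402, 0.0]
wrist_force: [-0.4, -0.1, 0.0]
grip_width: 0.4
gripper_force: 0.0
```

Emit:
send_rows([
  [1, -1, -2.8, 0, 0, 0, 0],
  [1, -1, -2.8, 0, 0, 0, 0],
  [1, 0, 0, 0, 0, 0, 0],
])

```text
clock: 27.9
tcp_pos: [716.0, -85.5, 15.8]
eef_rot: [2.025, 2.401, 0.0]
wrist_force: [0.8, -0.1, 0.8]
grip_width: 0.4
gripper_force: 0.5
```

Contact is at about (716,-85.5). I swing on an arc about the nut in stages.

Emit:
send_rows([
  [1, -2.2, -4.3, 0, 0, 0, 0],
  [1, -2.2, -4.3, 0, 0, 0, 0],
  [1, -2.2, -4.3, 0, 0, 0, 0],
  [1, 0, 0, 0, 0, 0, 0],
])

```text
clock: 28.3
tcp_pos: [703.6, -94.1, 15.6]
eef_rot: [-2.025, -2.401, 0.001]
wrist_force: [-0.3, 1.6, -0.5]
grip_width: 0.3
gripper_force: 0.3
```

Emit:
send_rows([
  [1, -1.8, -4.5, 0, 0, 0, 0],
  [1, -1.8, -4.5, 0, 0, 0, 0],
  [1, -1.8, -4.5, 0, 0, 0, 0],
  [1, 0, 0, 0, 0, 0, 0],
])

```text
clock: 28.7
tcp_pos: [691.2, -102.0, 15.5]
eef_rot: [-2.025, -2.401, 0.001]
wrist_force: [-0.2, 0.5, 1.1]
grip_width: 0.2
gripper_force: 0.1
```

Emit:
send_rows([
  [1, -1.4, -4.6, 0, 0, 0, 0],
  [1, -1.4, -4.6, 0, 0, 0, 0],
  [1, -1.4, -4.6, 0, 0, 0, 0],
  [1, -1, -4.7, 0, 0, 0, 0],
  [1, -1, -4.7, 0, 0, 0, 0],
  [1, -1, -4.7, 0, 0, 0, 0],
  [1, 0, 0, 0, 0, 0, 0],
])

```text
clock: 29.4
tcp_pos: [665.0, -113.8, 15.7]
eef_rot: [-2.025, -2.402, 0.001]
wrist_force: [0.7, 0.2, 0.3]
grip_width: 0.4
gripper_force: 0.0
```

Emit:
send_rows([
  [1, -0.5, -4.8, 0, 0, 0, 0],
  [1, -0.5, -4.8, 0, 0, 0, 0],
  [1, -0.5, -4.8, 0, 0, 0, 0],
  [1, -0.1, -4.8, 0, 0, 0, 0],
  [1, -0.1, -4.8, 0, 0, 0, 0],
  [1, 0, 0, 0, 0, 0, 0],
])

```text
clock: 30.0
tcp_pos: [641.6, -119.3, 15.6]
eef_rot: [-2.025, -2.402, 0.001]
wrist_force: [0.7, 0.6, -0.0]
grip_width: 0.6
gripper_force: 0.1
```

Emit:
send_rows([
  [1, 0.1, -4, 0, 0, 0, 0],
  [1, 0.2, -4, 0, 0, 0, 0],
  [1, 0.2, -4, 0, 0, 0, 0],
  [1, 0.2, -3, 0, 0, 0, 0],
  [1, 0.2, -3, 0, 0, 0, 0],
  [1, 0, 0, 0, 0, 0, 0],
])

```text
clock: 30.6
tcp_pos: [624.0, -121.3, 15.6]
eef_rot: [-2.025, -2.402, 0.001]
wrist_force: [0.7, 0.8, 0.3]
grip_width: 0.2
gripper_force: 0.4
```

Emit:
send_rows([
  [1, 0.2, -2, 0, 0, 0, 0],
  [1, 0.2, -2, 0, 0, 0, 0],
  [1, 0.2, -2, 0, 0, 0, 0],
  [1, 0, 0, 0, 0, 0, 0],
])

```text
clock: 31.0
tcp_pos: [618.2, -121.7, 15.6]
eef_rot: [-2.025, -2.402, 0.0]
wrist_force: [1.5, 0.9, 0.4]
grip_width: 0.6
gripper_force: 0.6
```

Emit:
send_rows([
  [1, 0.2, -1.5, 0, 0, 0, 0],
  [1, 0.2, -1.5, 0, 0, 0, 0],
  [1, 0, 0, 0, 0, 0, 0],
])

```text
clock: 31.3
tcp_pos: [615.2, -121.7, 15.6]
eef_rot: [-2.025, -2.402, 0.0]
wrist_force: [1.3, 1.5, 0.3]
grip_width: 0.5
gripper_force: 0.7
```

Emit:
send_rows([
  [1, 0.1, -1.5, 0, 0, 0, 0],
  [1, 0.1, -1.5, 0, 0, 0, 0],
  [1, 0, 0, 0, 0, 0, 0],
])

```text
clock: 31.6
tcp_pos: [612.2, -122.1, 15.6]
eef_rot: [-2.025, -2.402, 0.0]
wrist_force: [1.8, 1.0, 0.3]
grip_width: 0.0
gripper_force: 0.8
```

Emit:
send_rows([
  [1, 0.1, -1, 0, 0, 0, 0],
  [1, 0.1, -1, 0, 0, 0, 0],
  [1, 0, 0, 0, 0, 0, 0],
])

```text
clock: 31.9
tcp_pos: [610.3, -122.2, 15.6]
eef_rot: [-2.025, -2.402, 0.0]
wrist_force: [1.9, 1.2, -0.3]
grip_width: 0.2
gripper_force: 0.8
```

Emit:
send_rows([
  [1, 0.1, -1, 0, 0, 0, 0],
  [1, 0.1, -1, 0, 0, 0, 0],
  [1, 0, 0, 0, 0, 0, 0],
])

```text
clock: 32.2
tcp_pos: [608.5, -122.3, 15.7]
eef_rot: [2.025, 2.402, 0.0]
wrist_force: [2.7, 1.8, 0.8]
grip_width: 0.2
gripper_force: 1.3
```

Emit:
send_rows([
  [1, 0.1, -1, 0, 0, 0, 0],
  [1, 0.1, -1, 0, 0, 0, 0],
  [1, 0, 0, 0, 0, 0, 0],
])

```text
clock: 32.5
tcp_pos: [606.5, -122.4, 15.7]
eef_rot: [2.025, 2.402, 0.001]
wrist_force: [3.3, 1.9, -0.3]
grip_width: 0.8
gripper_force: 1.7
```

Emit:
send_rows([
  [1, 0.1, -1, 0, 0, 0, 0],
  [1, 0, 0, 0, 0, 0, 0],
])

```text
clock: 32.7
tcp_pos: [605.5, -122.5, 15.7]
eef_rot: [2.025, 2.402, 0.0]
wrist_force: [4.6, 1.2, 0.3]
grip_width: 0.1
gripper_force: 1.7
```

Emit:
send_rows([
  [1, 0.1, -1, 0, 0, 0, 0],
  [1, 0, 0, 0, 0, 0, 0],
  [1, 0, 0, 0, 0, 0, 0],
])

```text
clock: 33.0
tcp_pos: [604.4, -122.7, 15.7]
eef_rot: [2.025, 2.402, 0.0]
wrist_force: [4.1, 2.1, 0.3]
grip_width: 0.2
gripper_force: 1.8
```

```bash
python3 - <<'E'
from h import *
for i in range(3):
    s=sense();print(s["clock"],s["tcp_pos"].round(2),s["wrist_force"].round(2),s["torque"].round(2)); read_camera("scene")
E
```

```text
33.0 [ 604.42 -122.66   15.7 ] [4.05 2.13 0.3 ] [ 0.34 -0.7  -0.06]
33.05 [ 604.41 -122.65   15.69] [4.07 1.31 0.47] [ 0.34 -0.7  -0.06]
33.1 [ 604.42 -122.7    15.67] [3.98 2.29 1.44] [ 0.39 -0.69 -0.11]
```

```bash
python3 - <<'E'
from h import *
a=read_camera("side");b=cv2.imread("pics/side.png")
C=cam("side")
for im,n in((b,"start"),(a,"now")):
    hsv=cv2.cvtColor(im,cv2.COLOR_BGR2HSV)
    P=[]
    for v in range(150,330):
        for u in range(250,460):
            if hsv[v,u,1]<60 and hsv[v,u,2]>90:
                p=pt(C,u,v,24)[:2]-[608,40]; r=np.hypot(*p)
                t=np.degrees(np.arctan2(p[1],p[0]))
                if 150<r<206 and -120<t<-40: P.append((t,r))
    P=np.array(P); print(n,len(P))
    if len(P): print(np.percentile(P[:,0],[2,25,50,75,98]).round(1),P[:,1].max().round(0),"w",np.histogram(P[:,0],bins=range(-120,-39,5)))
E
```

```text
start 199
[-119.2  -65.9  -63.   -58.6  -54.7] 206.0 w (array([16,  3,  0,  0,  0,  0,  0,  0,  0,  0, 45, 73, 55,  6,  1,  0]), array([-120, -115, -110, -105, -100,  -95,  -90,  -85,  -80,  -75,  -70,
        -65,  -60,  -55,  -50,  -45,  -40]))
now 220
[-119.  -106.8 -104.4 -100.3  -97. ] 206.0 w (array([16,  3, 80, 68, 53,  0,  0,  0,  0,  0,  0,  0,  0,  0,  0,  0]), array([-120, -115, -110, -105, -100,  -95,  -90,  -85,  -80,  -75,  -70,
        -65,  -60,  -55,  -50,  -45,  -40]))
```

The handle has turned about 41.5° (0.72 rad). The push is 4.5 N, about 0.7 N m against 0.08 N m running, so the nut is firm. I back off and lift.

Emit:
send_rows([
  [1, 0, 2, 0, 0, 0, 0],
  [1, 0, 5, 0, 0, 0, 0],
  [1, 0, 10, 0, 0, 0, 0],
  [1, 0, 10, -10, 0, 0, 0],
  [1, 0, 0, -40, 0, 0, 0],
  [1, 0, 0, -45, 0, 0, 0],
  [1, 0, 0, -45, 0, 0, 0],
  [1, 0, 0, 0, 0, 0, 0],
  [1, 0, 0, 0, 0, 0, 0],
])

```text
clock: 34.1
tcp_pos: [631.9, -118.4, 156.8]
eef_rot: [2.023, 2.401, 0.0]
wrist_force: [-0.5, 0.2, -0.8]
grip_width: 0.8
gripper_force: 0.0
```

```bash
python3 - <<'E'
from h import *
s=sense();print(s["clock"],s["tcp_pos"],s["wrist_force"])
a=read_camera("side");C=cam("side");hsv=cv2.cvtColor(a,cv2.COLOR_BGR2HSV);P=[]
for v in range(150,330):
    for u in range(250,460):
        if hsv[v,u,1]<60 and hsv[v,u,2]>90:
            p=pt(C,u,v,24)[:2]-[608,40]; r=np.hypot(*p);t=np.degrees(np.arctan2(p[1],p[0]))
            if 150<r<206 and -114<t<-40: P.append(t)
print(len(P),np.percentile(P,[2,25,50,75,98]).round(1))
E
```

```text
34.1 [ 631.88377761 -118.35145672  156.79337338] [-0.46572453  0.15326241 -0.78563583]
204 [-108.4 -105.8 -103.7  -99.4  -96.6]
```

```bash
python3 -c "
from workcell import *
print(sign_off())"
```

```text
the job is handed in; nothing more can be done
None
```

I rolled the worm down until the jaws fitted the nut and swung the handle about 41° clockwise until the nut came up firm at roughly 4.5 N of push. The wrench was left lying on the nut, and I handed the job in at 34 s; the hand-in returned no verdict.

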